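Centre-punch the bracket blank through the guide bush

TASK

Take the spring-loaded centre punch out of the tool stand, set its nose down through the guide bush of the marking jig onto the bracket blank inside, and press it straight down until you feel its hidden spring snap, without forcing it on against its stop and without setting it off anywhere else. Then put the punch back upright in its empty hole in the stand, fully down, and let go, leaving the other tools on the bench alone.

Things in the scene. Friction and masses are not known exactly. Their poses are not given: they have to be found in the camera images.
- punch_grip (a point): Centre of the square grip of the steel centre punch, the only tool in the stand with a square grip; it starts upright in one of the three holes. z runs along the punch up to its cap, x and y are square to the grip's flat faces. Grip 16 x 16 mm, 24 mm above and below this point, then a round dark cap 15 mm wide, 9 mm high. Collar underside (rests on the stand) 28 mm below. Mass about 0.18 kg.
- punch_foot (a point): On the punch's axis, 48 mm below the grip's centre, at the lower end of its sleeve, where the nose comes out; same axes. Below the grip: round collar 24 mm wide, 4 mm thick; round sleeve 12 mm wide, 20 mm long; then the spring-loaded nose, 8 mm wide, 48 mm long when free, its last 6 mm a cone: the free tip is 96 mm below the grip's centre.
- nose (a joint): How far the nose is pushed in (m): 0 free, 0.011 at its hard stop; springs back by itself. It takes about 3 N at first, rising to about 9 N at 5.5 to 6 mm; then the spring snaps: the nose jumps to about 9 mm and the force drops to 3 or 4 N. Further on it climbs again, and at 11 mm the hard stop makes it shoot up. The mark is made once it has snapped (from 7 mm on).
- bush (a point): Centre of the mouth of the guide bush, at its top face, 54 mm above the bench: a dark square steel block 36 x 36 mm with an upright round bore 12 mm wide, through the jig's cover too. Below lies the aluminium bracket blank, level, its face 14 to 28 mm below this point: it differs with the packing under it and can only be felt. z up, x along the jig's long side.
- jig: Marking jig fixed to the bench, 180 x 120 mm, origin on the bench under its centre; steel cover plate, top 46 mm high; the bush stands 8 mm above it, 30 mm along x and 12 mm along y from the centre. A black knob on the cover is 60 mm high; the blank's upturned end beyond the cover is up to 58 mm high.
- stand: grey steel tool stand fixed to the bench, origin at the bench under its centre, z up; its top plate is 60 x 190 mm, 12 mm thick, top face 80 mm above the bench, with three round through holes 15 mm wide in a row along y: at y = -60, 0 and +60 mm
- hole0 (a point): centre of the stand's hole at y = -60 mm, at the top face
- hole1 (a point): centre of the stand's middle hole, at the top face
- hole2 (a point): centre of the stand's hole at y = +60 mm, at the top face
- drift: round tapered steel drift in another hole of the stand, 22 mm collar resting on the top face, rising 40 mm above it; origin at the collar's underside; leave alone
- reamer: dark steel reamer with a round cross bar 44 mm long in another hole of the stand, rising 38 mm above the top face; origin at the collar's underside; leave alone
- hammer: hammer lying beyond the jig; leave alone
- square: steel L-shaped try square lying near the robot; leave alone
- wheel: grey grinding wheel, a flat ring 90 mm wide, beyond the tools; leave alone
- oil: white bottle 130 mm high, beyond the tools; leave alone
- tin: steel tin 80 mm wide, 70 mm high, beyond the tools; leave alone
There are look-alikes about, which are no part of the job. What is shaped like the stand but red is not meant.

How it is judged:
On the way:
1. with its nose down through the guide bush and upright, the punch is pressed on the blank until its spring has snapped (value of joint nose above 0.007 m and horizontal distance between punch_foot and bush below 0.005 m and z of punch_foot in the frame of bush below 0.03 m and angle between punch_grip's own z axis and vertical below 0.1 rad), for 0.05 s.
At the end, for the whole second after the job is handed in: The punch stands upright (within 0.1 rad) in a hole of the stand, its collar down on the top face (within 3 mm), released, at rest, its nose sprung out again ((horizontal distance between punch_foot and hole0 below 0.005 m or horizontal distance between punch_foot and hole1 below 0.005 m or horizontal distance between punch_foot and hole2 below 0.005 m) and z of punch_foot in the frame of stand between 0.056 and 0.063 m and angle between punch_grip's own z axis and vertical below 0.1 rad and linear speed of punch below 0.02 m/s and value of joint nose below 0.001 m); the robot touches nothing.
It fails at once if the punch is forced against the jig with more than 20 N (contact force between punch and jig above 20 N).
It fails at once if the punch is set off away from the bush, or slanting (value of joint nose above 0.0065 m and (horizontal distance between punch_foot and bush above 0.007 m or z of punch_foot in the frame of bush above 0.034 m or angle between punch_grip's own z axis and vertical above 0.15 rad)).
It fails at once if another tool is knocked or moved (distance of any of drift, reamer from where it was at the start of the episode above 0.02 m or distance of any of hammer, square, wheel, oil, tin from where it was at the start of the episode above 0.03 m).
It also fails if it takes over 72 s, if anything falls off the work surface, if the arm or the gripper's body presses on something with over 40 N, if the wrist force passes 120 N, or if a joint passes its speed limit or range.

ROBOT

A 6-joint arm with a two-finger parallel gripper is mounted at the origin on the work surface. World frame = base frame: x ahead of the robot, y to its left, z up, the work surface at z = 0. Lengths are in m, angles in rad, forces in N, time in s.
With the tool pointing down it reaches from about 0.35 to 0.975 m from the base axis. Payload 4.9 kg.
Tool frame: the origin (TCP) lies on the mounting face of the last link; the fingertips stand 173 mm ahead of it and the grasp point (between the pads) lies 155 mm ahead of it; y points along the fingers, x is the direction in which the jaws open and shut, and the axes are right-handed (so a half turn about y gives the same grasp; the last joint's range is limited). The gripper opens to 85 mm and grips with 20 to 120 N. Pads are 22 mm wide; open, the fingers measure 114 mm over their backs; the gripper's body (76 mm by 85 mm) begins 54 mm behind the grasp point. The pads swing forward as they close: fully open they stand 13 mm farther back than shut.
Start: joints at [-1.248, 0.053, 1.613, -0, 1.476, -0.119], TCP at [0.267, -0.565, 0.405] pointing down, gripper open.
Joint ranges: [-3.01, 3.01], [-1.01, 2.22], [0.06, 2.58], [-1.02, 4.17], [0.09, 2.62], [-3.14, 3.14]. Speed limits (rad/s): [2.57, 2.57, 3.14, 3.14, 3.14, 3.14].

INTERFACE

Orientations are given as a unit quaternion [x, y, z, w].
In Python, from workcell import telemetry, vision, ctrl gives the robot as it stands.
- The arm moves only by the tool drive_tool, never from a script. Its argument "deltas" is text: rows parted by semicolons, each of 7 numbers parted by spaces: the shift along the tool's x, y, z in cm, then the turn, a rotation vector about the tool's x, y, z in rad, then the closure, from -1 (fully open) to 1 (shut). In form: tx ty tz rx ry rz claw; .... A call has 1 to 5 rows; each row is the pose to reach, as a shift and turn from the pose commanded when the call began, along the tool's axes at that moment; what a row does not reach only later rows make up. A row lasts 1/10 s, in which the tool goes at most 50 mm and 8.59 degrees, less where a joint would pass 70% of its speed; a pose out of reach is approached as far as the arm can. A call with a gripper value outside its range is refused whole. The fingers move at their own pace and stop on an object; the grip force is fixed at half the most. Time passes only in rows, so rows that repeat a pose let the fingers close. It gives the time, the measured TCP pose, the force and the opening at its end, in the units of the state.
- telemetry.read_state(): the state, without advancing time (a new reading comes with each control period).
- vision.snapshot(name): name is "side" or "top" or "wrist"; returns the picture (400x640x3 uint8, red, green, blue); there is no depth.
- vision.camera_params(name): a dict with "intrinsics" (3x3 intrinsics, pixels), "k1" (the pictures are not rectified: a ray, as slopes to the right and down, at radius r is drawn at 1 + k1 r^2 times it, then the intrinsics apply), "origin" and "rotation" of the camera in the world. Camera axes: x right, y up, looking along -z (the intrinsics and any distortion apply to the point x, -y, -z); pixel columns grow to the right and rows downward; lengths in m; the calibration is good to about 2 mm. A picture is of the moment at which its call begins: read the wrist's pose just before it. camera_params takes no time and is no camera call; for the wrist camera it gives the pose at the moment of the call.
- ctrl.close_job(): hands the job in, once; it reports no verdict.
The state is a dict: "t": time; "joints": joint angles; "qvel": joint speeds; "tau": joint torques, N m; "tcp_pos": TCP position; "tool_rot": TCP orientation; "ft_force": force on the tool from outside, world axes, zero at the start; "ft_torque": the same for the moment, N m; "grip_width": finger opening in m.
Only numpy, scipy, OpenCV 4.12 (cv2) and the standard library are available. Lean on these libraries where they do the work, as an engineer would, in place of code of your own. Each camera call takes 0.05 s, during which the arm holds its last target.

## Working session

There is one attempt and no reset: what is moved stays moved. The work goes in short steps, Python scripts to look and compute and a tool call to move; the robot and the scene stay as the last step left them, time stands still between calls to the robot, and variables do not carry over. Pictures are saved under pics/ and viewed, and the job is handed in when it is done.

Besides the shell and the picture viewer there is one more tool, called after "Emit:" in YAML: its name, and indented under it one key for each argument. drive_tool: Moves the arm, as the interface text tells. Its arguments: {"type":"object","properties":{"deltas":{"type":"string"}},"required":["deltas"]}

```bash
ls; mkdir -p pics
cat > h.py <<'E'
import numpy as np, cv2
from workcell import telemetry, vision, ctrl
def snap(n,f):
    p=vision.camera_params(n); im=vision.snapshot(n); cv2.imwrite('pics/'+f,im[:,:,::-1].copy()); return im,p
def ray(p,u,v):
    K=np.array(p['intrinsics']);k1=p['k1'];d=np.array([(u-K[0,2])/K[0,0],(v-K[1,2])/K[1,1]])
    s=d.copy()
    for _ in range(30): s=d/(1+k1*(s@s))
    r=np.array(p['rotation'])@np.array([s[0],-s[1],-1.]); return np.array(p['origin']),r
def onz(p,u,v,z):
    o,r=ray(p,u,v); return o+r*(z-o[2])/r[2]
def proj(p,X):
    c=np.array(p['rotation']).T@(np.array(X)-np.array(p['origin'])); s=np.array([c[0],-c[1]])/-c[2]
    s=s*(1+p['k1']*(s@s)); K=np.array(p['intrinsics']); return np.array([K[0,0]*s[0]+K[0,2],K[1,1]*s[1]+K[1,2]])
E
python3 - <<'E'
from h import *
print(telemetry.read_state())
for n in ['side','top','wrist']:
    im,p=snap(n,n+'0.png'); print(n,p)
E
```

```text
pics
{'t': 0.0, 'joints': array([-1.24802929e+00,  5.33290443e-02,  1.61430417e+00, -3.08429276e-05,
        1.47601837e+00, -1.18962154e-01]), 'qvel': array([ 2.07385556e-03, -3.76123125e-04, -1.18681946e-04, -1.73584856e-03,
        5.39983098e-05,  1.50354531e-03]), 'tau': array([-6.50283819e-04, -3.93683982e+01, -3.70179498e+01, -1.23298000e-04,
        7.15169474e-03, -7.48839966e-06]), 'tcp_pos': array([ 0.26711949, -0.56473401,  0.40347383]), 'tool_rot': array([-0.59693981,  0.37888775, -0.37774519,  0.59784238]), 'ft_force': array([0.24396656, 0.33361247, 1.28553812]), 'ft_torque': array([ 0.01541417, -0.04337944, -0.01680708]), 'grip_width': 0.08526810899638758}
side {'intrinsics': array([[375.63973372,   0.        , 320.82765497],
       [  0.        , 375.63973372, 201.06358882],
       [  0.        ,   0.        ,   1.        ]]), 'k1': 0.0232469692315386, 'origin': array([0.24031549, 0.62873153, 0.64199287]), 'rotation': array([-0.10103061,  0.41198595,  0.88417605, -0.19568623])}
top {'intrinsics': array([[392.88669426,   0.        , 321.362262  ],
       [  0.        , 392.88669426, 201.61928505],
       [  0.        ,   0.        ,   1.        ]]), 'k1': 0.01818208880525108, 'origin': array([0.36157458, 0.04928587, 0.91041177]), 'rotation': array([-0.07244925,  0.07848381,  0.71700604, -0.68883505])}
wrist {'intrinsics': array([[304.46445737,   0.        , 318.71709118],
       [  0.        , 304.46445737, 199.07068466],
       [  0.        ,   0.        ,   1.        ]]), 'k1': -0.02076689586652119, 'origin': array([ 0.33392208, -0.53428911,  0.37276662]), 'rotation': array([-0.12213838,  0.07825829, -0.52927324,  0.83595914])}
```

```bash
sed -i "s/np.array(p\['rotation'\])/RR(p)/; s/RR(p).T/RR(p).T/" h.py; sed -i "s/np.array(p\['rotation'\])/RR(p)/g" h.py
cat >> h.py <<'E'
from scipy.spatial.transform import Rotation as Ro
def RR(p): return Ro.from_quat(p['rotation']).as_matrix()
E
python3 - <<'E'
from h import *
s=telemetry.read_state(); print(Ro.from_quat(s['tool_rot']).as_matrix().round(3));
E
```

```text
[[ 0.428 -0.     0.904]
 [-0.904  0.002  0.428]
 [-0.002 -1.     0.   ]]
```

View pics/top0.png

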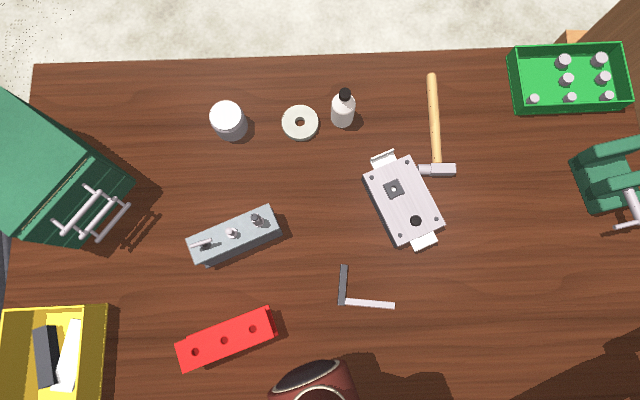

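View pics/side0.png

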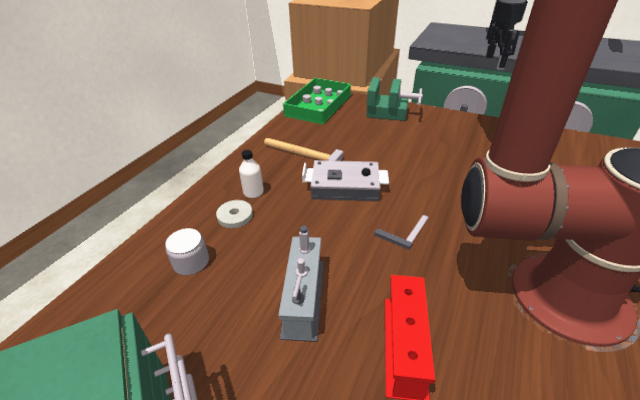

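View pics/wrist0.png

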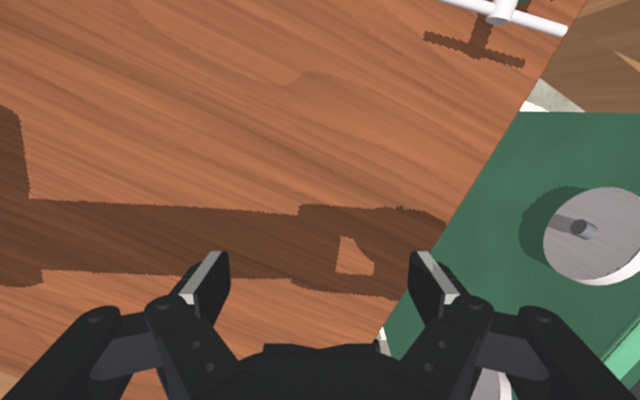

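Run:
```python
import cv2,numpy as np
a=cv2.imread('pics/top0.png');b=cv2.imread('pics/side0.png')
A=cv2.resize(a[190:280,175:295],None,fx=6,fy=6,interpolation=cv2.INTER_CUBIC)
cv2.imwrite('pics/z1.png',A)
cv2.imwrite('pics/z2.png',cv2.resize(b[220:345,270:335],None,fx=4.5,fy=4.5,interpolation=cv2.INTER_CUBIC))
cv2.imwrite('pics/z3.png',cv2.resize(a[145:255,355:450],None,fx=5,fy=5,interpolation=cv2.INTER_CUBIC))
```

```text
(no output)
```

View pics/z1.png

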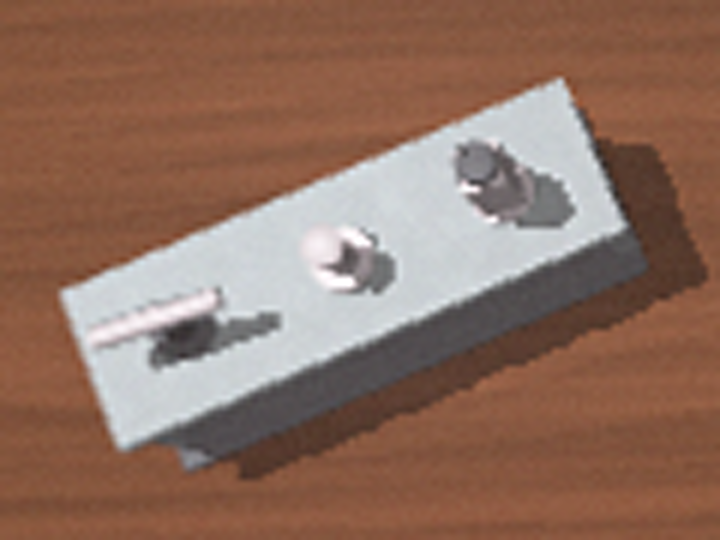

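View pics/z2.png

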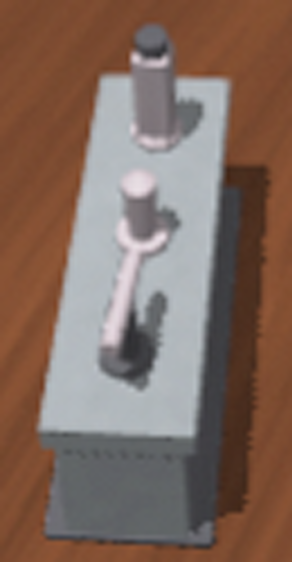

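View pics/z3.png

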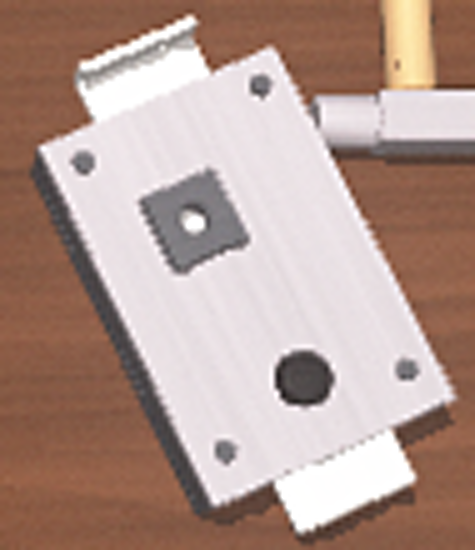

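Run:
```python
from h import *
p=vision.camera_params('top');q=vision.camera_params('side')
c=[onz(p,175+x/6,190+y/6,.08) for x,y in [(563,78),(628,232),(120,450),(62,290)]]
c=np.array(c); print(c.round(4)); m=c.mean(0)
d=(c[0]+c[1]-c[2]-c[3])/2; print(m,np.linalg.norm(d),np.linalg.norm(c[0]-c[1])); d/=np.linalg.norm(d)
print('yaw of row',np.degrees(np.arctan2(d[1],d[0])))
print('punch hole',m+.06*d,'drift',m,'reamer',m-.06*d)
print('cap centre from top', onz(p,175+478/6,190+161/6,.141))
def tri(a,b):
    o1,r1=ray(p,*a);o2,r2=ray(q,*b);s=np.linalg.lstsq(np.c_[r1,-r2],o2-o1,rcond=None)[0];A=o1+r1*s[0];B=o2+r2*s[1];return (A+B)/2,np.linalg.norm(A-B)
print('cap tri',tri((175+478/6,190+161/6),(270+151/4.5,220+37/4.5)))
b=onz(p,355+194/5,145+221/5,.054); print('bore',b)
cs=np.array([onz(p,355+x/5,145+y/5,.046) for x,y in [(275,48),(452,398),(212,505),(42,150)]]);print(cs.round(4),cs.mean(0))
j=cs[1]+cs[2]-cs[0]-cs[3];print(np.degrees(np.arctan2(j[1],j[0])),np.linalg.norm(j)/2, np.linalg.norm(cs[0]-cs[3]))
x=-j/np.linalg.norm(j);y=np.array([-x[1],x[0],0]);print('bush pred',cs.mean(0)+.03*x+.012*y,cs.mean(0)+.03*x-.012*y)
```

```text
[[0.5432 0.1519 0.08  ]
 [0.4864 0.1296 0.08  ]
 [0.4172 0.3068 0.08  ]
 [0.4738 0.3287 0.08  ]]
[0.4801563  0.22927293 0.08      ] 0.19010482910217028 0.061059968337092915
yaw of row -68.63783309288753
punch hole [0.50201202 0.17339514 0.08      ] drift [0.4801563  0.22927293 0.08      ] reamer [0.45830059 0.28515072 0.08      ]
cap centre from top [0.50287776 0.17278689 0.141     ]
cap tri (array([0.50352444, 0.17336104, 0.13738736]), np.float64(3.46066015213786e-05))
bore [ 0.56947295 -0.12563698  0.054     ]
[[ 0.6521 -0.1712  0.046 ]
 [ 0.486  -0.2353  0.046 ]
 [ 0.4428 -0.1249  0.046 ]
 [ 0.6075 -0.0605  0.046 ]] [ 0.5471106 -0.1479669  0.046    ]
-158.7776162748335 0.17747139195383918 0.11932219846602626
bush pred [ 0.57073221 -0.12592104  0.046     ] [ 0.57941994 -0.14829342  0.046     ]
```

Emit:
drive_tool:
  deltas: "-2.5 0.2 2.3 0 -0.1 0 -1; -6.2 0.5 5.8 0 -0.24 0 -1; -9.8 0.8 9.2 0 -0.38 0 -1; -13.5 1 12.6 0 -0.52 0 -1; -17 1.2 15.9 0 -0.66 0 -1"

```text
t: 0.65
tcp_pos: [0.3383, -0.3414, 0.3921]
tool_rot: [-0.688, 0.163, -0.162, 0.688]
ft_force: [0.8, -0.1, -0.1]
grip_width: 0.0853
```

```bash
cat >> h.py <<'E'
def plan(xyz,yawx=None):
    "shift in tool cm + ry to reach TCP xyz, jaw axis yaw"
    s=telemetry.read_state(); R=Ro.from_quat(s['tool_rot']).as_matrix()
    d=R.T@(np.array(xyz)-s['tcp_pos'])*100
    cur=np.degrees(np.arctan2(R[1,0],R[0,0])); 
    print('t',round(s['t'],2),'tcp',s['tcp_pos'].round(4),'yawx',cur.round(2),'tooly',R[:,1].round(4),'F',np.round(s['ft_force'],2),'w',s['grip_width'])
    print('delta cm',d.round(2))
    if yawx is not None:
        Rt=np.array([[np.cos(np.radians(yawx)),0,-np.sin(np.radians(yawx))],[np.sin(np.radians(yawx)),0,np.cos(np.radians(yawx))],[0,-1,0]])
        Rt=np.c_[Rt[:,0],[0,0,-1],np.cross(Rt[:,0],[0,0,-1])]
        print('rotvec',Ro.from_matrix(R.T@Rt).as_rotvec().round(4))
E
python3 -c "
from h import *
plan([.5,.17,.36],21.4)"
```

```text
t 0.65 tcp [ 0.3383 -0.3414  0.3921] yawx -26.58 tooly [-1.e-04  7.e-04 -1.e+00] F [ 0.79 -0.07 -0.07] w 0.08534292127376654
delta cm [-8.42  3.24 52.96]
rotvec [-7.000e-04 -8.374e-01 -2.000e-04]
```

Emit:
drive_tool:
  deltas: "-0.7 0.2 4.7 0 -0.12 0 -1; -1.4 0.5 9.4 0 -0.26 0 -1; -2.1 0.8 14.1 0 -0.38 0 -1; -2.8 1.1 18.8 0 -0.5 0 -1; -3.5 1.4 23 0 -0.62 0 -1"

```text
t: 1.15
tcp_pos: [0.411, -0.1202, 0.3785]
tool_rot: [0.705, 0.055, -0.055, -0.705]
ft_force: [0.7, -0.9, 0.2]
grip_width: 0.0853
```

```bash
python3 -c "
from h import *
plan([.5,.17,.36],21.4)"
```

```text
t 1.15 tcp [ 0.411  -0.1202  0.3785] yawx 8.95 tooly [ 5.e-04 -0.e+00 -1.e+00] F [ 0.72 -0.9   0.22] w 0.08532111592197013
delta cm [13.3   1.85 27.28]
rotvec [ 1.000e-04 -2.173e-01  5.000e-04]
```

Emit:
drive_tool:
  deltas: "2 0.3 4.2 0 -0.05 0 -1; 4 0.6 8.4 0 -0.1 0 -1; 6 0.9 12.6 0 -0.15 0 -1; 8 1.2 16.8 0 -0.2 0 -1; 10 1.5 21 0 -0.21 0 -1"

```text
t: 1.65
tcp_pos: [0.4782, 0.1024, 0.3635]
tool_rot: [0.696, 0.128, -0.127, -0.695]
ft_force: [0.1, -0.7, 0.8]
grip_width: 0.0856
```

Emit:
drive_tool:
  deltas: "0.5 0.2 2 0 0 0 -1; 0.5 0.2 3 0 0 0 -1; 0.5 0.2 3 0 0 0 -1"

```text
t: 1.95
tcp_pos: [0.4718, 0.1308, 0.3613]
tool_rot: [0.696, 0.127, -0.128, -0.695]
ft_force: [-0.0, -0.5, 0.8]
grip_width: 0.0856
```

```bash
python3 -c "
from h import *
im,p=snap('wrist','w1.png')
plan([.5025,.1732,.36],21.4)
for X in ([.5025,.1732,.141],[.5025,.1732,.084]): print(proj(p,X))"
```

```text
t 2.0 tcp [0.4721 0.13   0.3616] yawx 20.71 tooly [-2.e-04 -6.e-04 -1.e+00] F [0.1  0.25 0.6 ] w 0.08534144044703564
delta cm [4.38 0.15 2.97]
rotvec [ 0.0005 -0.012  -0.0004]
[387.13130206 178.72650816]
[372.16397508 163.11740219]
```

View pics/w1.png

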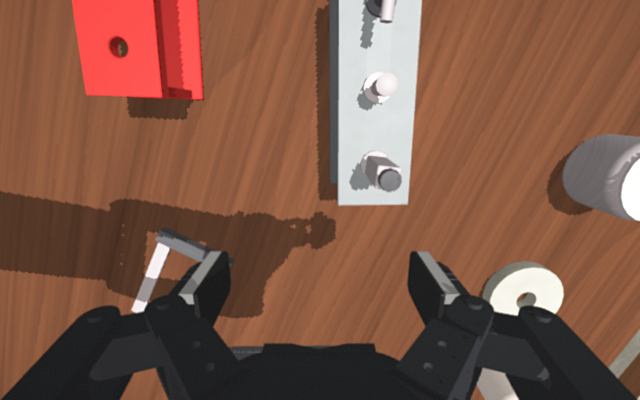

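```bash
python3 -c "
import cv2
a=cv2.imread('pics/w1.png');cv2.imwrite('pics/z4.png',cv2.resize(a[135:210,335:425],None,fx=8,fy=8,interpolation=cv2.INTER_CUBIC))"
```

```text
(no output)
```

View pics/z4.png

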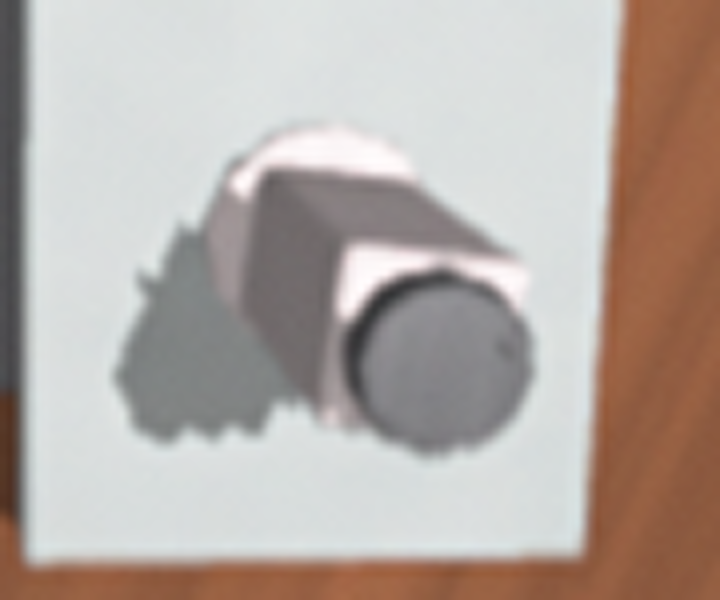

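```bash
python3 -c "
from h import *
p=vision.camera_params('wrist')
f=lambda x,y,z=.132: onz(p,335+x/8,135+y/8,z)
a,b,c=f(343,243),f(530,262),f(322,428)
for u,v in((a,b),(a,c)): d=v-u;print(np.degrees(np.arctan2(d[1],d[0])),np.linalg.norm(d))
print((b+c)/2, f(443,362,.141))
e,g=f(262,168,.084),f(242,310,.084);d=g-e;print(np.degrees(np.arctan2(d[1],d[0])),np.linalg.norm(d))
s,t=f(28,560,.08),f(585,555,.08);d=t-s;print(np.degrees(np.arctan2(d[1],d[0])),np.linalg.norm(d),(s+t)/2)
"
```

```text
14.949023935689285 0.01567255137656132
-72.55206684261245 0.01580640944424488
[0.50614279 0.17160736 0.132     ] [0.50534888 0.17208106 0.141     ]
-74.7151351297277 0.014762893715483475
21.242850353658287 0.060312155744482454 [0.51941951 0.13890778 0.08      ]
```

Emit:
drive_tool:
  deltas: "2 0 1.5 0 0.04 0 -1; 4.4 0.1 3 0 0.09 0 -1; 4.5 0.1 3 0 0.09 0 -1; 4.5 0.1 3 0 0.09 0 -1"

```text
t: 2.4
tcp_pos: [0.5041, 0.173, 0.3607]
tool_rot: [0.701, 0.095, -0.095, -0.7]
ft_force: [0.1, -0.6, 0.4]
grip_width: 0.0855
```

```bash
python3 -c "
from h import *
plan([.5045,.1725,.36],16)
im,p=snap('wrist','w2.png')
s=telemetry.read_state()
print(proj(p,s['tcp_pos']+[0,0,-.155]))
plan([.5045,.1725,.36],16)
for X in ([.5045,.1725,.141],[.5045,.1725,.084]): print(proj(p,X))
a=cv2.imread('pics/w2.png');cv2.imwrite('pics/z5.png',a[0:400,:])"
```

```text
t 2.4 tcp [0.5041 0.173  0.3607] yawx 15.49 tooly [-4.e-04 -7.e-04 -1.e+00] F [ 0.14 -0.57  0.45] w 0.085476593768116
delta cm [ 0.03  0.07 -0.06]
rotvec [ 0.0006 -0.0089 -0.0005]
[317.44391691 271.71945067]
t 2.45 tcp [0.5038 0.1729 0.3607] yawx 15.47 tooly [-4.e-04 -6.e-04 -1.e+00] F [ 0.29 -0.57 -0.43] w 0.08555073079823061
delta cm [ 0.05  0.07 -0.05]
rotvec [ 0.0005 -0.0093 -0.0005]
[318.67604693 222.05000976]
[318.70180971 197.64484077]
```

View pics/w2.png

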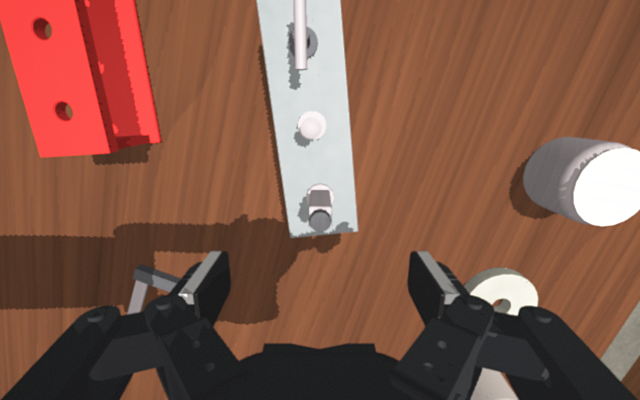

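```bash
python3 -c "
import cv2
a=cv2.imread('pics/w2.png');cv2.imwrite('pics/z5.png',cv2.resize(a[175:245,280:360],None,fx=8,fy=8,interpolation=cv2.INTER_CUBIC))"
```

```text
(no output)
```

View pics/z5.png

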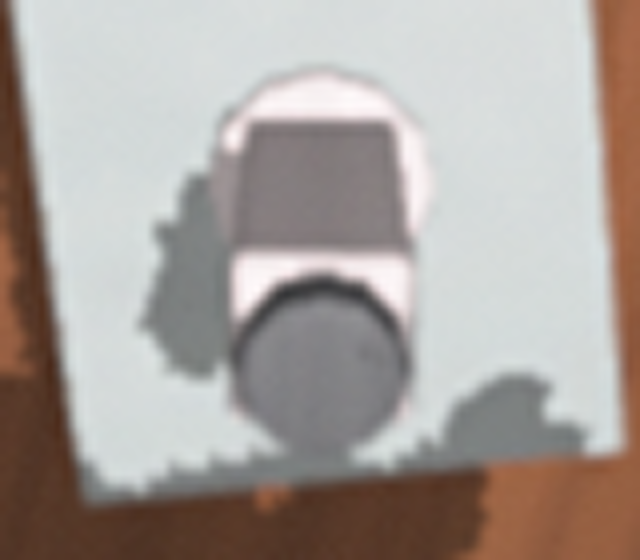

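```bash
python3 -c "
from h import *
p=vision.camera_params('wrist')
c=onz(p,320.1,220.5,.141);print(c); plan([c[0],c[1],.267],15.5)
"
```

```text
[0.50484388 0.17370888 0.141     ]
t 2.45 tcp [0.5038 0.1729 0.3607] yawx 15.47 tooly [-4.e-04 -6.e-04 -1.e+00] F [ 0.29 -0.57 -0.43] w 0.08555073079823061
delta cm [0.12 9.37 0.06]
rotvec [ 0.0005 -0.0006 -0.0005]
```

Emit:
drive_tool:
  deltas: "0.1 2 0 0 0 0 -1; 0.1 5 0 0 0 0 -1; 0.1 7.5 0 0 0 0 -1; 0.1 9.3 0 0 0 0 -1; 0.1 9.3 0 0 0 0 -1"

```text
t: 2.95
tcp_pos: [0.5032, 0.1729, 0.2645]
tool_rot: [0.701, 0.093, -0.097, -0.7]
ft_force: [-1.4, -0.1, 0.4]
grip_width: 0.0853
```

Emit:
drive_tool:
  deltas: "0 0 0 0 0 0 0.2; 0 0 0 0 0 0 0.5; 0 0 0 0 0 0 0.8; 0 0 0 0 0 0 1; 0 0 0 0 0 0 1"

```text
t: 3.45
tcp_pos: [0.5051, 0.1745, 0.2687]
tool_rot: [0.701, 0.096, -0.095, -0.701]
ft_force: [1.9, 0.4, -0.3]
grip_width: 0.0148
```

```bash
python3 -c "
from h import *
im,p=snap('wrist','w3.png')
plan([.505,.1735,.267],15.5);print(telemetry.read_state()['ft_torque'])"
```

```text
t 3.5 tcp [0.5051 0.1745 0.2686] yawx 15.53 tooly [ 1.3e-03  1.0e-04 -1.0e+00] F [-0.5  -0.91  3.15] w 0.01529643339830165
delta cm [-0.04  0.16 -0.09]
rotvec [0.0002 0.0006 0.0013]
[-0.13344922  0.08803539 -0.04771957]
```

View pics/w3.png

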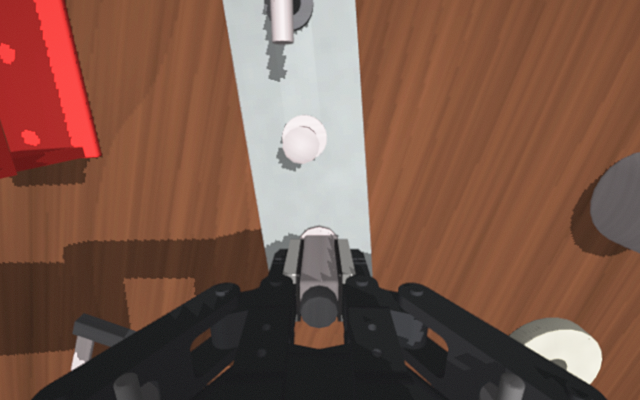

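Emit:
drive_tool:
  deltas: "0 -0.5 0 0 0 0 1; 0 -2 0 0 0 0 1; 0 -4 0 0 0 0 1; 0 -7 0 0 0 0 1; 0 -10 0 0 0 0 1"

```text
t: 4.0
tcp_pos: [0.5044, 0.1744, 0.3689]
tool_rot: [0.701, 0.095, -0.096, -0.701]
ft_force: [0.3, 1.0, -2.8]
grip_width: 0.0148
```

Emit:
drive_tool:
  deltas: "0 0 0 0 0 0 1; 0 0 0 0 0 0 1; 0 0 0 0 0 0 1"

```text
t: 4.3
tcp_pos: [0.5042, 0.1743, 0.3659]
tool_rot: [0.701, 0.094, -0.097, -0.701]
ft_force: [-0.6, 0.4, -2.9]
grip_width: 0.0149
```

```bash
python3 -c "
from h import *
im,p=snap('side','s4.png')
t=vision.camera_params('top')
plan([.57,-.1258,.369],15.5);print(telemetry.read_state()['ft_torque'])
q=vision.camera_params('side');s=telemetry.read_state()['tcp_pos']
x=proj(q,s-[0,0,.2]).astype(int);print(x)
cv2.imwrite('pics/z6.png',cv2.resize(im[x[1]-60:x[1]+60,x[0]-60:x[0]+60,::-1],None,fx=5,fy=5,interpolation=cv2.INTER_CUBIC))
"
```

```text
t 4.35 tcp [0.5042 0.1743 0.3655] yawx 15.53 tooly [-3.8e-03 -7.0e-04 -1.0e+00] F [-0.16  0.06 -2.48] w 0.015464447913100214
delta cm [ -1.69  -0.36 -30.67]
rotvec [-0.0003  0.0005 -0.0039]
[-0.00695843 -0.01737259 -0.0246808 ]
[302 217]
```

View pics/z6.png

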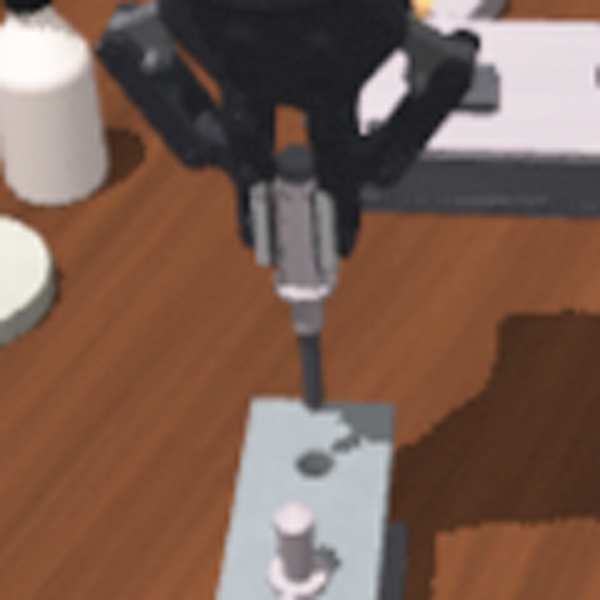

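Emit:
drive_tool:
  deltas: "-0.1 0 -2 0 0 -0.001 1; -0.3 0 -6 0 0 -0.002 1; -0.6 0 -10.5 0 0 -0.003 1; -0.8 0 -15 0 0 -0.004 1; -1.1 0 -19.5 0 0 -0.004 1"

```text
t: 4.85
tcp_pos: [0.5461, -0.018, 0.3657]
tool_rot: [-0.7, -0.096, 0.095, 0.701]
ft_force: [0.9, 0.4, -2.0]
grip_width: 0.0153
```

Emit:
drive_tool:
  deltas: "-0.2 0.4 -4 0 0 0 1; -0.4 0.8 -7.5 0 0 0 1; -0.5 1.2 -10 0 0 0 1; -0.6 1.6 -11.1 0 0 0 1; -0.6 1.6 -11.1 0 0 0 1"

```text
t: 5.35
tcp_pos: [0.57, -0.1257, 0.3493]
tool_rot: [-0.7, -0.095, 0.095, 0.702]
ft_force: [-0.3, 0.2, -1.9]
grip_width: 0.0151
```

Emit:
drive_tool:
  deltas: "0 0 0 0 0 0 1; 0 0 0 0 0 0 1"

```text
t: 5.55
tcp_pos: [0.5703, -0.1237, 0.3516]
tool_rot: [-0.7, -0.097, 0.095, 0.701]
ft_force: [0.4, 0.8, -2.6]
grip_width: 0.0153
```

```bash
python3 -c "
from h import *
plan([.57,-.1258,.345],15.5)
im,p=snap('wrist','w5.png')
s=telemetry.read_state();print(s['ft_torque'])
print('bush',proj(p,[.57,-.1258,.054]),'tip',proj(p,s['tcp_pos']-[0,0,.2566]))
im,p=snap('side','s5.png');print('bush',proj(p,[.57,-.1258,.054]),'tip',proj(p,s['tcp_pos']-[0,0,.2566]))
im,p=snap('top','t5.png');print('bush',proj(p,[.57,-.1258,.054]),'tip',proj(p,s['tcp_pos']-[0,0,.2566]))
a=cv2.imread('pics/s5.png');cv2.imwrite('pics/z7.png',cv2.resize(a[85:215,285:405],None,fx=5,fy=4.6,interpolation=cv2.INTER_CUBIC))
"
```

```text
t 5.55 tcp [ 0.5703 -0.1237  0.3516] yawx 15.61 tooly [ 0.0035  0.0016 -1.    ] F [ 0.44  0.84 -2.56] w 0.015266348936033378
delta cm [-0.09  0.66 -0.19]
rotvec [-0.0006  0.002   0.0038]
[0.08002485 0.02133883 0.01304785]
bush [316.06177295 192.92423529] tip [317.00180248 204.77736147]
bush [334.40838342 172.88594701] tip [334.05137666 160.37797189]
bush [393.85377582 188.96972275] tip [396.43050038 184.15169348]
```

View pics/w5.png

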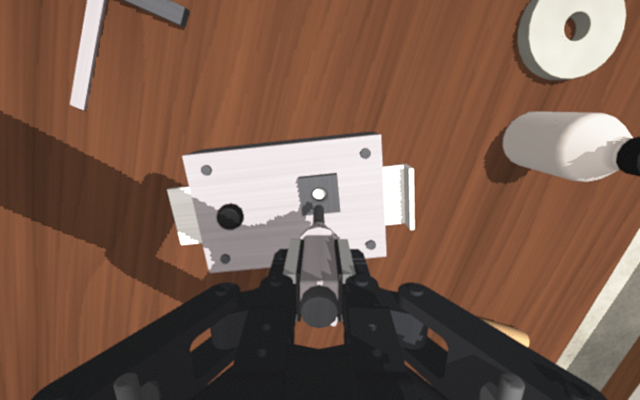

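View pics/z7.png

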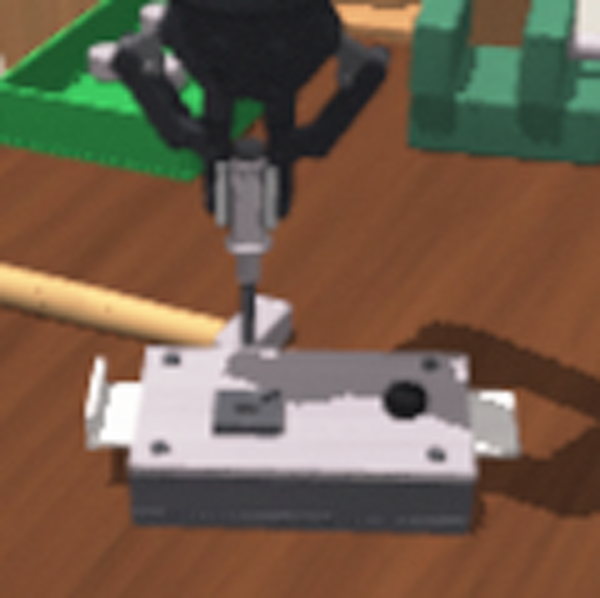

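View pics/t5.png

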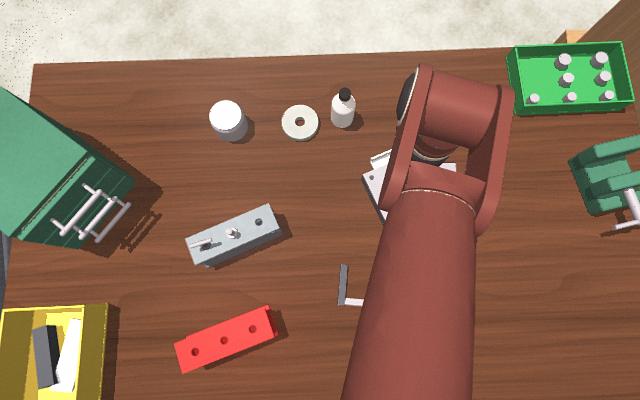

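```bash
python3 -c "
from h import *
p=vision.camera_params('top')
a=cv2.imread('pics/t5.png')
cv2.imwrite('pics/z8.png',cv2.resize(a[205:240,240:280],None,fx=12,fy=12,interpolation=cv2.INTER_CUBIC))
a=cv2.imread('pics/w5.png');cv2.imwrite('pics/z9.png',cv2.resize(a[165:245,280:360],None,fx=7,fy=7,interpolation=cv2.INTER_CUBIC))
"
```

```text
(no output)
```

View pics/z9.png

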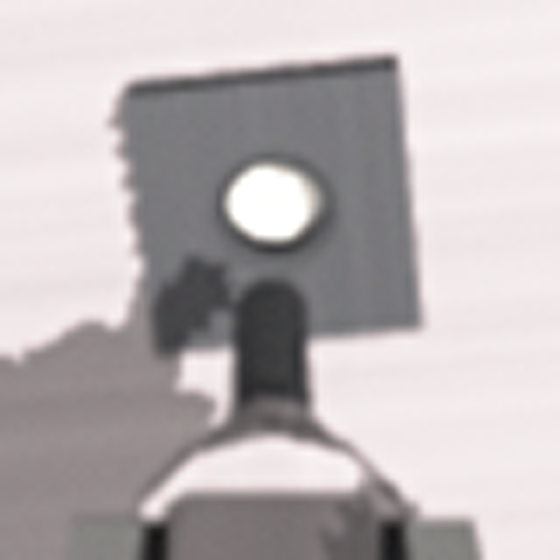

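View pics/z8.png

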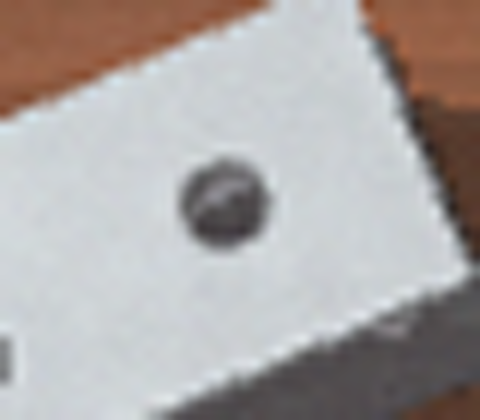

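```bash
python3 -c "
from h import *
p=vision.camera_params('top');w=vision.camera_params('wrist');q=vision.camera_params('side')
s=telemetry.read_state();T=s['tcp_pos'];R=Ro.from_quat(s['tool_rot']).as_matrix();print(T)
print('hole top',onz(p,240+225/12,205+205/12,.08), onz(p,257.5,221.5,.08))
tf=lambda d:(R.T@d*1000).round(2)
ax=lambda h:T+R[:,1]*h
tipz=ax(.2566)
print('bore wrist',onz(w,319.0,194.1,.054),'tool-frame off to axis',tf(onz(w,319.0,194.1,.054)-ax((T[2]-.054))))
print('tip wrist',onz(w,319,206.5,tipz[2]),tf(onz(w,319,206.5,tipz[2])-tipz))
im=cv2.imread('pics/w5.png')
print('cap pred',proj(w,ax(.155+.0056-.033)))
print('bore side',onz(q,334.6,174.1,.054),tf(onz(q,334.6,174.1,.054)-ax(T[2]-.054)))
print('tip side',tf(onz(q,335,160,tipz[2])-tipz))
print('blocktop side',tf(onz(q,285+250/5,85+410/4.6,.054)-ax(T[2]-.054)))
cv2.imwrite('pics/z10.png',cv2.resize(im[265:345,280:360],None,fx=7,fy=7,interpolation=cv2.INTER_CUBIC))
b=cv2.imread('pics/s5.png');cv2.imwrite('pics/z11.png',cv2.resize(b[145:190,315:355],None,fx=13,fy=13,interpolation=cv2.INTER_CUBIC))
"
```

```text
[ 0.57041816 -0.12395548  0.35204734]
hole top [0.50234457 0.17392583 0.08      ] [0.50371346 0.17658235 0.08      ]
bore wrist [ 0.57327979 -0.12670022  0.054     ] tool-frame off to axis [ 0.68  0.01 -3.36]
tip wrist [ 0.57260249 -0.12514882  0.09544994] [ 0.63  0.   -1.69]
cap pred [317.719712   309.58976296]
bore side [ 0.56728289 -0.12091729  0.054     ] [-3.54 -0.01  3.83]
tip side [-3.39 -0.01 -1.5 ]
blocktop side [-4.62 -0.02  3.81]
```

View pics/z10.png

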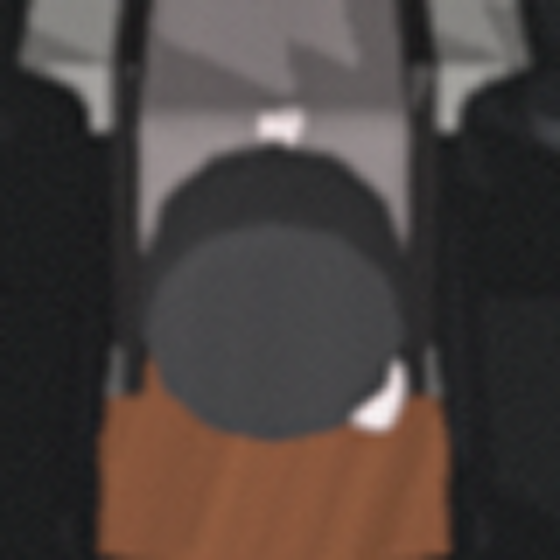

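View pics/z11.png

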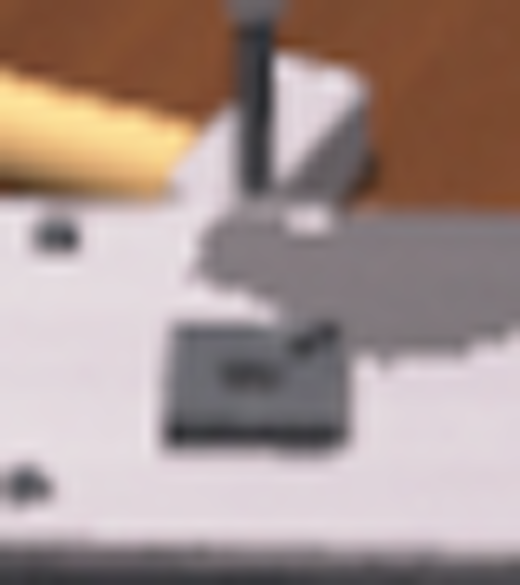

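Emit:
drive_tool:
  deltas: "0 1.2 -0.1 0 0 0 1; 0 2.4 -0.1 0 0 0 1; 0 3.2 -0.1 0 0 0 1; 0 3.2 -0.1 0 0 0 1; 0 3.2 -0.1 0 0 0 1"

```text
t: 6.2
tcp_pos: [0.5707, -0.1259, 0.319]
tool_rot: [-0.7, -0.097, 0.094, 0.701]
ft_force: [-0.1, 0.7, -2.3]
grip_width: 0.0151
```

```bash
python3 -c "
from h import *
plan([.5712,-.125,.318],15.5)
im,w=snap('wrist','w6.png')
plan([.5712,-.125,.318],15.5)
s=telemetry.read_state();T=s['tcp_pos'];R=Ro.from_quat(s['tool_rot']).as_matrix()
print(s['qvel'].round(3))
tip=T+R[:,1]*.2566
print('tip',tip,proj(w,tip),'ax at .054',proj(w,T+R[:,1]*(T[2]-.054)), [proj(w,tip+R[:,i]*.005)-proj(w,tip) for i in (0,2)])
cv2.imwrite('pics/z12.png',cv2.resize(im[150:240,280:360,::-1],None,fx=7,fy=6.6,interpolation=cv2.INTER_CUBIC))
im,w=snap('side','s6.png')
cv2.imwrite('pics/z13.png',cv2.resize(im[145:190,315:355,::-1],None,fx=13,fy=13,interpolation=cv2.INTER_CUBIC))
"
```

```text
t 6.2 tcp [ 0.5707 -0.1259  0.319 ] yawx 15.52 tooly [ 0.0027  0.0015 -1.    ] F [-0.09  0.66 -2.32] w 0.015120808989096386
delta cm [0.07 0.1  0.07]
rotvec [-0.0007  0.0004  0.003 ]
t 6.25 tcp [ 0.5709 -0.126   0.3197] yawx 15.52 tooly [ 0.0038  0.0011 -1.    ] F [ 0.35  0.17 -2.2 ] w 0.015198001973871163
delta cm [0.05 0.17 0.09]
rotvec [-0.      0.0004  0.004 ]
[ 0.001 -0.01  -0.012 -0.001 -0.    -0.001]
tip [ 0.57188085 -0.12569192  0.06306535] [318.73079693 205.06331512] ax at .054 [318.73785259 201.6190927 ] [array([6.43904275e+00, 8.20072170e-04]), array([-3.84718565e-04, -6.16905879e+00])]
```

View pics/z12.png

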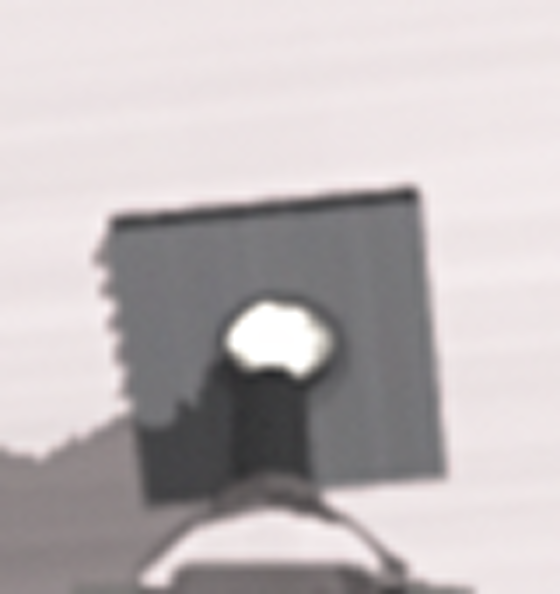

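View pics/z13.png

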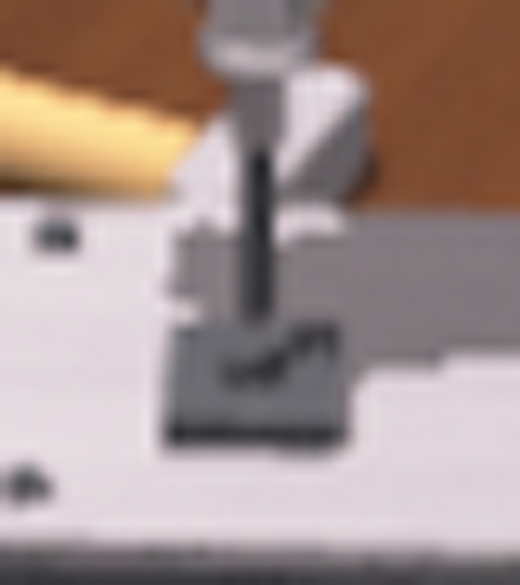

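Emit:
drive_tool:
  deltas: "0.1 0 0.13 0 0 0 1; 0.1 0.2 0.13 0 0 0 1; 0.1 0.5 0.13 0 0 0 1; 0.1 0.8 0.13 0 0 0 1; 0.1 0.8 0.13 0 0 0 1"

```text
t: 6.8
tcp_pos: [0.5712, -0.1243, 0.3108]
tool_rot: [-0.7, -0.096, 0.095, 0.701]
ft_force: [0.3, 0.6, -1.8]
grip_width: 0.015
```

```bash
python3 -c "
from h import *
plan([.5715,-.1245,.308],15.5)
im,w=snap('wrist','w7.png')
s=telemetry.read_state();T=s['tcp_pos'];R=Ro.from_quat(s['tool_rot']).as_matrix()
tip=T+R[:,1]*.2566
print('tip',tip)
cv2.imwrite('pics/z14.png',cv2.resize(im[150:240,280:360,::-1],None,fx=7,fy=6.6,interpolation=cv2.INTER_CUBIC))
im,w=snap('side','s7.png')
cv2.imwrite('pics/z15.png',cv2.resize(im[145:190,315:355,::-1],None,fx=13,fy=13,interpolation=cv2.INTER_CUBIC))
"
```

```text
t 6.8 tcp [ 0.5712 -0.1243  0.3108] yawx 15.53 tooly [ 0.0025  0.0015 -1.    ] F [ 0.26  0.57 -1.78] w 0.015041356092396893
delta cm [ 0.02  0.28 -0.03]
rotvec [-0.0008  0.0005  0.0029]
tip [ 0.57202223 -0.12397148  0.054493  ]
```

View pics/z14.png

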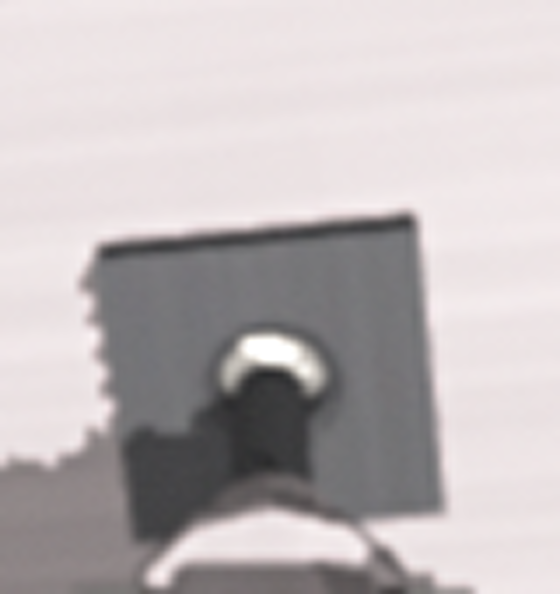

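View pics/z15.png

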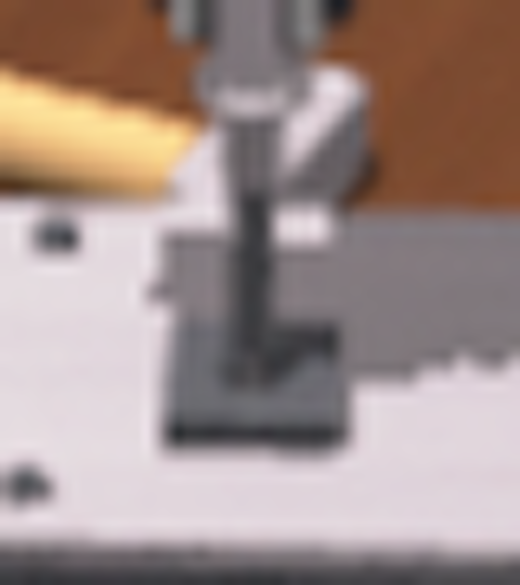

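Emit:
drive_tool:
  deltas: "0.03 0 0.04 0 0 0 1; 0.03 0.3 0.04 0 0 0 1; 0.03 0.6 0.04 0 0 0 1; 0.03 0.9 0.04 0 0 0 1; 0.03 0.9 0.04 0 0 0 1"

```text
t: 7.4
tcp_pos: [0.5714, -0.1238, 0.3018]
tool_rot: [-0.7, -0.096, 0.095, 0.701]
ft_force: [0.1, -0.2, -1.6]
grip_width: 0.0157
```

```bash
python3 -c "
from h import *
plan([.5715,-.1245,.300],15.5)
im,w=snap('wrist','w8.png')
s=telemetry.read_state();T=s['tcp_pos'];R=Ro.from_quat(s['tool_rot']).as_matrix()
tip=T+R[:,1]*.2566
print('tip',tip)
cv2.imwrite('pics/z16.png',cv2.resize(im[150:240,280:360,::-1],None,fx=7,fy=6.6,interpolation=cv2.INTER_CUBIC))
"
```

```text
t 7.4 tcp [ 0.5714 -0.1238  0.3018] yawx 15.53 tooly [ 0.0025  0.0015 -1.    ] F [ 0.11 -0.2  -1.6 ] w 0.015741327285858805
delta cm [-0.01  0.18 -0.07]
rotvec [-0.0008  0.0005  0.0029]
tip [ 0.57226386 -0.12350234  0.04552105]
```

View pics/z16.png

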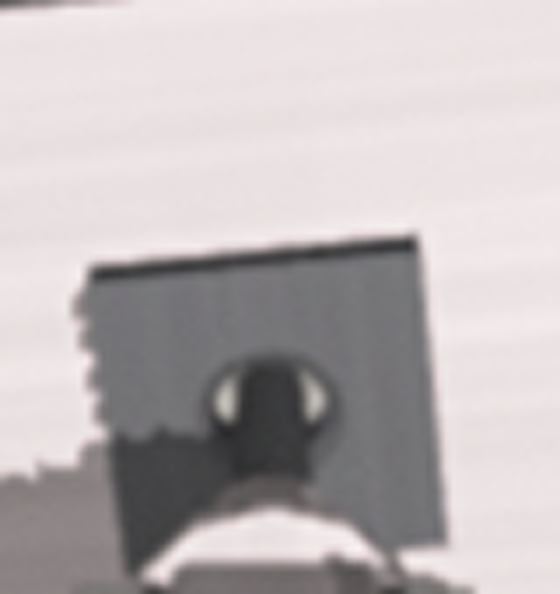

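Emit:
drive_tool:
  deltas: "0 0.1 0 0 0 0 1; 0 0.2 0 0 0 0 1; 0 0.3 0 0 0 0 1; 0 0.3 0 0 0 0 1"

```text
t: 7.85
tcp_pos: [0.5716, -0.1239, 0.2995]
tool_rot: [-0.7, -0.097, 0.094, 0.701]
ft_force: [0.5, 1.3, -2.5]
grip_width: 0.0152
```

Emit:
drive_tool:
  deltas: "0 0.1 0 0 0 0 1; 0 0.2 0 0 0 0 1; 0 0.3 0 0 0 0 1; 0 0.3 0 0 0 0 1"

```text
t: 8.25
tcp_pos: [0.5716, -0.1239, 0.2964]
tool_rot: [-0.7, -0.097, 0.094, 0.701]
ft_force: [-0.4, 0.3, -1.9]
grip_width: 0.0152
```

Emit:
drive_tool:
  deltas: "0 0.1 0 0 0 0 1; 0 0.2 0 0 0 0 1; 0 0.2 0 0 0 0 1; 0 0.2 0 0 0 0 1"

```text
t: 8.65
tcp_pos: [0.5718, -0.1239, 0.2952]
tool_rot: [-0.701, -0.097, 0.094, 0.701]
ft_force: [-1.0, -0.4, 1.8]
grip_width: 0.0151
```

Emit:
drive_tool:
  deltas: "0 0.1 0 0 0 0 1; 0 0.2 0 0 0 0 1; 0 0.2 0 0 0 0 1; 0 0.2 0 0 0 0 1"

```text
t: 9.05
tcp_pos: [0.5718, -0.1239, 0.2929]
tool_rot: [-0.701, -0.097, 0.094, 0.701]
ft_force: [0.5, -0.5, 2.2]
grip_width: 0.0152
```

Emit:
drive_tool:
  deltas: "0 0.1 0 0 0 0 1; 0 0.1 0 0 0 0 1; 0 0.1 0 0 0 0 1"

```text
t: 9.35
tcp_pos: [0.5718, -0.1239, 0.2918]
tool_rot: [-0.701, -0.097, 0.094, 0.701]
ft_force: [0.2, 0.8, 3.2]
grip_width: 0.0152
```

Emit:
drive_tool:
  deltas: "0 0.1 0 0 0 0 1; 0 0.1 0 0 0 0 1; 0 0.1 0 0 0 0 1"

```text
t: 9.65
tcp_pos: [0.5718, -0.1239, 0.2909]
tool_rot: [-0.7, -0.097, 0.094, 0.701]
ft_force: [-1.6, -0.1, 3.8]
grip_width: 0.0152
```

Emit:
drive_tool:
  deltas: "0 0.1 0 0 0 0 1; 0 0.1 0 0 0 0 1; 0 0.1 0 0 0 0 1"

```text
t: 9.95
tcp_pos: [0.5719, -0.124, 0.2903]
tool_rot: [-0.701, -0.097, 0.094, 0.701]
ft_force: [-0.8, 0.2, 5.4]
grip_width: 0.0152
```

Emit:
drive_tool:
  deltas: "0 0.1 0 0 0 0 1; 0 0.1 0 0 0 0 1; 0 0.1 0 0 0 0 1"

```text
t: 10.25
tcp_pos: [0.572, -0.124, 0.2896]
tool_rot: [-0.701, -0.097, 0.094, 0.701]
ft_force: [-1.5, 1.3, 7.2]
grip_width: 0.0153
```

Emit:
drive_tool:
  deltas: "0 0.05 0 0 0 0 1; 0 0.05 0 0 0 0 1; 0 0.05 0 0 0 0 1"

```text
t: 10.55
tcp_pos: [0.572, -0.124, 0.2892]
tool_rot: [-0.701, -0.097, 0.094, 0.701]
ft_force: [-2.0, -0.1, 6.9]
grip_width: 0.0154
```

Emit:
drive_tool:
  deltas: "0 0.05 0 0 0 0 1; 0 0.05 0 0 0 0 1; 0 0.05 0 0 0 0 1"

```text
t: 10.85
tcp_pos: [0.5719, -0.124, 0.2885]
tool_rot: [-0.701, -0.097, 0.094, 0.701]
ft_force: [-0.6, 0.1, 6.6]
grip_width: 0.0152
```

Emit:
drive_tool:
  deltas: "0 0.05 0 0 0 0 1; 0 0.05 0 0 0 0 1; 0 0.05 0 0 0 0 1"

```text
t: 11.15
tcp_pos: [0.5717, -0.1239, 0.2869]
tool_rot: [-0.7, -0.097, 0.094, 0.701]
ft_force: [-0.1, 0.4, 2.0]
grip_width: 0.0153
```

Emit:
drive_tool:
  deltas: "0 0 0 0 0 0 1; 0 0 0 0 0 0 1"

```text
t: 11.35
tcp_pos: [0.5717, -0.1239, 0.2868]
tool_rot: [-0.7, -0.097, 0.094, 0.701]
ft_force: [-0.1, -0.2, 1.2]
grip_width: 0.015
```

```bash
python3 -c "
from h import *
plan([.5718,-.124,.360],15.5)
im,w=snap('side','s9.png')
cv2.imwrite('pics/z17.png',cv2.resize(im[110:190,300:370,::-1],None,fx=7,fy=7,interpolation=cv2.INTER_CUBIC))
"
```

```text
t 11.35 tcp [ 0.5717 -0.1239  0.2868] yawx 15.52 tooly [ 0.0037  0.0012 -1.    ] F [-0.15 -0.18  1.15] w 0.015044111013655529
delta cm [ 0.04 -7.32 -0.01]
rotvec [-0.0001  0.0004  0.0039]
```

View pics/z17.png

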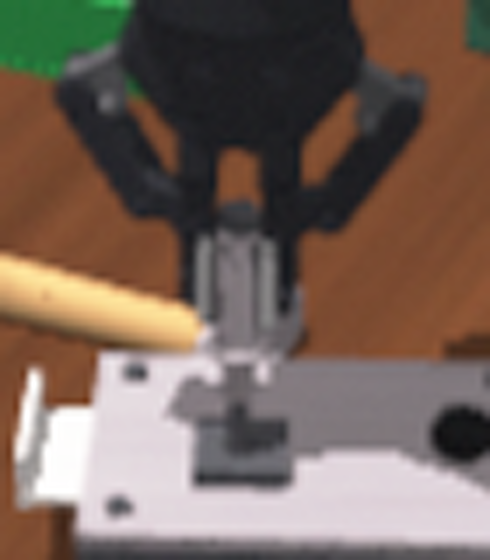

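Emit:
drive_tool:
  deltas: "0 -0.5 0 0 0 0 1; 0 -1.5 0 0 0 0 1; 0 -3.5 0 0 0 0 1; 0 -6 0 0 0 0 1; 0 -8.5 0 0 0 0 1"

```text
t: 11.9
tcp_pos: [0.5709, -0.1238, 0.3723]
tool_rot: [-0.7, -0.096, 0.095, 0.701]
ft_force: [0.5, -0.3, -1.7]
grip_width: 0.0152
```

```bash
python3 -c "
from h import *
plan([.5046,.1740,.365],15.5)
"
```

```text
t 11.9 tcp [ 0.5709 -0.1238  0.3723] yawx 15.53 tooly [ 0.0015  0.002  -1.    ] F [ 0.47 -0.34 -1.67] w 0.015175122876838911
delta cm [ 1.58  0.78 30.46]
rotvec [-0.0015  0.0005  0.002 ]
```

Emit:
drive_tool:
  deltas: "0.1 0 2 0 0 0 1; 0.3 0 6 0 0 0 1; 0.6 0 10.5 0 0 0 1; 0.8 0 15 0 0 0 1; 1 0 19.5 0 0 0 1"

```text
t: 12.4
tcp_pos: [0.5272, 0.0688, 0.3706]
tool_rot: [-0.7, -0.096, 0.095, 0.701]
ft_force: [-0.0, 0.7, -2.6]
grip_width: 0.0152
```

Emit:
drive_tool:
  deltas: "0.2 0 4 0 0 0.002 1; 0.4 0 7 0 0 0.002 1; 0.5 0 9.5 0 0 0.002 1; 0.5 0 10.9 0 0 0.002 1; 0.5 0 10.9 0 0 0.002 1"

```text
t: 12.9
tcp_pos: [0.5033, 0.1745, 0.3711]
tool_rot: [-0.7, -0.096, 0.097, 0.701]
ft_force: [0.3, -0.5, -2.3]
grip_width: 0.015
```

Emit:
drive_tool:
  deltas: "0 0 0 0 0 0 1; 0 0 0 0 0 0 1"

```text
t: 13.1
tcp_pos: [0.5046, 0.1722, 0.3719]
tool_rot: [0.701, 0.096, -0.095, -0.701]
ft_force: [0.2, -0.5, -2.5]
grip_width: 0.0152
```

```bash
python3 -c "
from h import *
plan([.5046,.1740,.340],15.5)
im,w=snap('wrist','w10.png')
s=telemetry.read_state();T=s['tcp_pos'];R=Ro.from_quat(s['tool_rot']).as_matrix()
tip=T+R[:,1]*.2566
print('tip',tip,proj(w,tip),'ax .08',proj(w,T+R[:,1]*(T[2]-.08)),[proj(w,tip+R[:,i]*.005)-proj(w,tip) for i in (0,2)])
cv2.imwrite('pics/z18.png',cv2.resize(im[150:240,280:360,::-1],None,fx=7,fy=6.6,interpolation=cv2.INTER_CUBIC))
im,w=snap('side','s10.png')
cv2.imwrite('pics/z19.png',cv2.resize(im[195:275,275:335,::-1],None,fx=7,fy=7,interpolation=cv2.INTER_CUBIC))
"
```

```text
t 13.1 tcp [0.5046 0.1722 0.3719] yawx 15.46 tooly [ 1.4e-03  1.0e-04 -1.0e+00] F [ 0.17 -0.46 -2.53] w 0.015245853481667633
delta cm [0.04 3.19 0.18]
rotvec [ 0.0003 -0.0007  0.0014]
tip [0.50514145 0.17207946 0.11547287] [318.35338319 204.61481668] ax .08 [318.39678002 192.44312212] [array([6.42582456e+00, 1.62208164e-03]), array([-3.48652209e-04, -6.15767456e+00])]
```

View pics/z18.png

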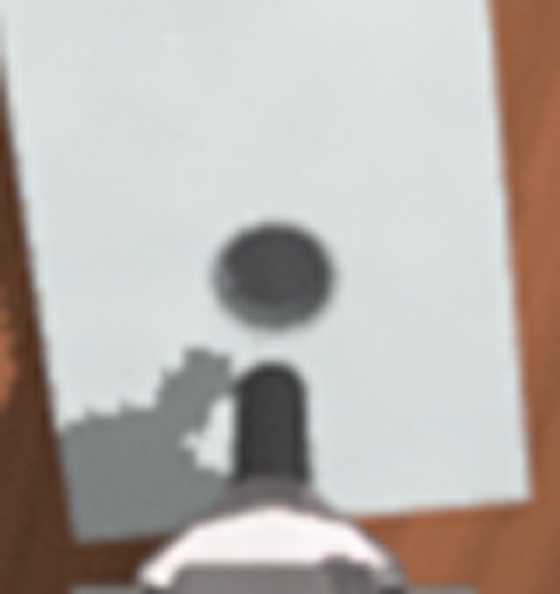

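View pics/z19.png

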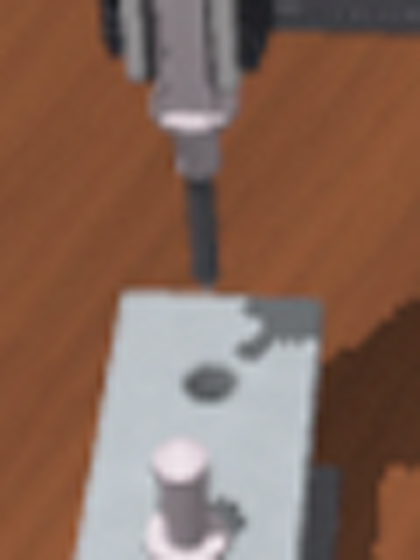

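Emit:
drive_tool:
  deltas: "0.07 0.5 0.2 0 0 0 1; 0.07 1.5 0.2 0 0 0 1; 0.07 2.5 0.2 0 0 0 1; 0.07 2.9 0.2 0 0 0 1; 0.07 2.9 0.2 0 0 0 1"

```text
t: 13.7
tcp_pos: [0.5043, 0.175, 0.3415]
tool_rot: [-0.701, -0.095, 0.096, 0.701]
ft_force: [0.3, 0.5, -2.5]
grip_width: 0.0151
```

```bash
python3 -c "
from h import *
plan([.5051,.1745,.340],15.5)
im,w=snap('wrist','w11.png')
s=telemetry.read_state();T=s['tcp_pos'];R=Ro.from_quat(s['tool_rot']).as_matrix()
tip=T+R[:,1]*.2566
print('tip',tip,proj(w,tip),'ax .08',proj(w,T+R[:,1]*(T[2]-.08)),[proj(w,tip+R[:,i]*.005)-proj(w,tip) for i in (0,2)])
cv2.imwrite('pics/z20.png',cv2.resize(im[150:240,280:360,::-1],None,fx=7,fy=6.6,interpolation=cv2.INTER_CUBIC))
"
```

```text
t 13.7 tcp [0.5043 0.175  0.3415] yawx 15.53 tooly [-1.e-03 -1.e-04 -1.e+00] F [ 0.32  0.5  -2.53] w 0.015148447933909577
delta cm [ 0.07  0.15 -0.07]
rotvec [-0.0002  0.0005 -0.0009]
tip [0.50465734 0.17510576 0.08583186] [319.02315632 204.80468567] ax .08 [319.0252037  202.55923967] [array([6.44725679e+00, 1.42249957e-03]), array([ 8.58047084e-04, -6.17739998e+00])]
```

View pics/z20.png

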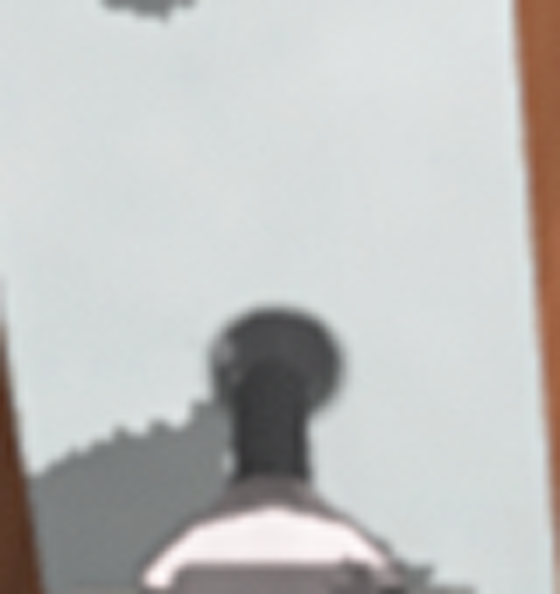

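Emit:
drive_tool:
  deltas: "0.06 0.5 0 0 0 0 1; 0.06 1.5 0 0 0 0 1; 0.06 3 0 0 0 0 1; 0.06 4.3 0 0 0 0 1; 0.06 4.3 0 0 0 0 1"

```text
t: 14.25
tcp_pos: [0.5041, 0.175, 0.2965]
tool_rot: [0.701, 0.094, -0.097, -0.701]
ft_force: [0.5, -0.3, -2.3]
grip_width: 0.0155
```

Emit:
drive_tool:
  deltas: "0 0 0 0 0 0 1; 0 0 0 0 0 0 1"

```text
t: 14.45
tcp_pos: [0.5056, 0.1753, 0.3007]
tool_rot: [-0.701, -0.097, 0.095, 0.701]
ft_force: [0.6, -0.2, -2.8]
grip_width: 0.0154
```

```bash
python3 -c "
from h import *
plan([.5051,.1745,.2686],15.5)
im,w=snap('wrist','w12.png')
cv2.imwrite('pics/z21.png',cv2.resize(im[150:240,280:360,::-1],None,fx=7,fy=6.6,interpolation=cv2.INTER_CUBIC))
im,w=snap('side','s12.png')
cv2.imwrite('pics/z22.png',cv2.resize(im[195:275,275:335,::-1],None,fx=7,fy=7,interpolation=cv2.INTER_CUBIC))
"
```

```text
t 14.45 tcp [0.5056 0.1753 0.3007] yawx 15.53 tooly [ 2.8e-03  7.0e-04 -1.0e+00] F [ 0.63 -0.24 -2.78] w 0.015373639806069473
delta cm [-0.08  3.21 -0.06]
rotvec [0.0001 0.0005 0.0029]
```

View pics/z21.png

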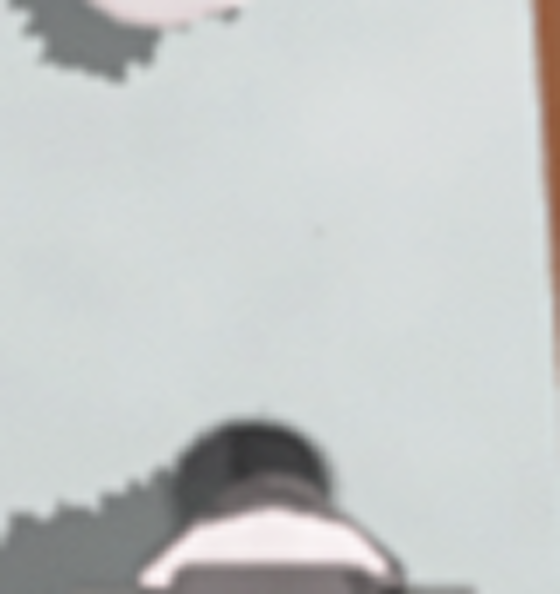

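View pics/z22.png

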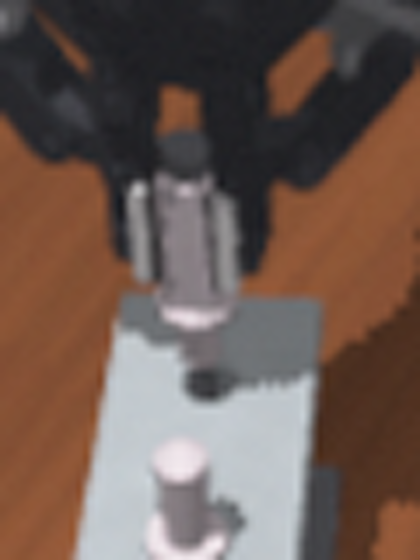

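Emit:
drive_tool:
  deltas: "-0.12 0.1 0 0 0 0.002 1; -0.12 0.3 0 0 0 0.002 1; -0.12 0.3 0 0 0 0.002 1; -0.12 0.3 0 0 0 0.002 1"

```text
t: 14.95
tcp_pos: [0.5041, 0.1749, 0.2972]
tool_rot: [-0.701, -0.095, 0.096, 0.701]
ft_force: [-0.7, 0.1, -2.1]
grip_width: 0.0153
```

```bash
python3 -c "
from h import *
plan([.5045,.1747,.2686],15.5)
im,w=snap('wrist','w13.png')
cv2.imwrite('pics/z23.png',cv2.resize(im[150:240,280:360,::-1],None,fx=7,fy=6.6,interpolation=cv2.INTER_CUBIC))
"
```

```text
t 14.95 tcp [0.5041 0.1749 0.2972] yawx 15.53 tooly [-1.e-04 -0.e+00 -1.e+00] F [-0.66  0.13 -2.11] w 0.01531477820258239
delta cm [ 0.03  2.86 -0.03]
rotvec [-0.      0.0004 -0.0001]
```

View pics/z23.png

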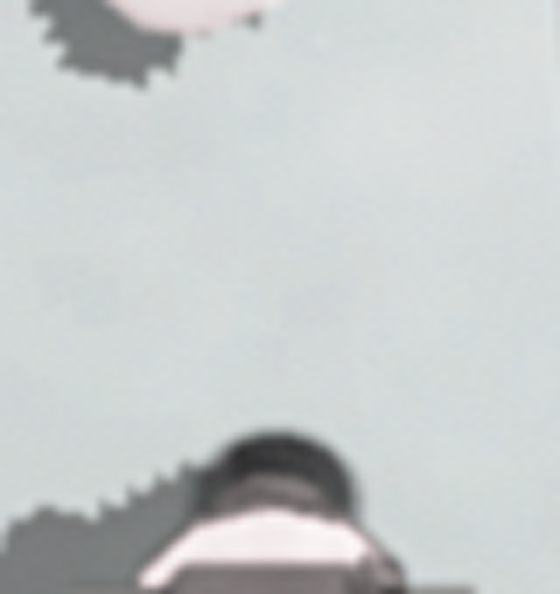

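Emit:
drive_tool:
  deltas: "0.05 0.2 0 0 0 0 1; 0.05 0.5 0 0 0 0 1; 0.05 0.8 0 0 0 0 1; 0.05 1 0 0 0 0 1; 0.05 1 0 0 0 0 1"

```text
t: 15.5
tcp_pos: [0.5045, 0.175, 0.2866]
tool_rot: [0.701, 0.095, -0.096, -0.701]
ft_force: [0.2, -0.8, -2.0]
grip_width: 0.0149
```

Emit:
drive_tool:
  deltas: "0 0.2 0 0 0 0 1; 0 0.5 0 0 0 0 1; 0 0.8 0 0 0 0 1; 0 0.8 0 0 0 0 1; 0 0.8 0 0 0 0 1"

```text
t: 16.0
tcp_pos: [0.5046, 0.1751, 0.2791]
tool_rot: [-0.701, -0.095, 0.096, 0.701]
ft_force: [-0.5, -0.4, -3.0]
grip_width: 0.0155
```

Emit:
drive_tool:
  deltas: "0 0.2 0 0 0 0 1; 0 0.5 0 0 0 0 1; 0 0.8 0 0 0 0 1; 0 0.8 0 0 0 0 1"

```text
t: 16.4
tcp_pos: [0.5044, 0.175, 0.2705]
tool_rot: [0.701, 0.095, -0.096, -0.701]
ft_force: [0.3, 0.8, -1.9]
grip_width: 0.0152
```

```bash
python3 -c "
from h import *
plan([.505,.1747,.2686],15.5)
im,w=snap('side','s14.png')
cv2.imwrite('pics/z24.png',cv2.resize(im[195:275,275:335,::-1],None,fx=7,fy=7,interpolation=cv2.INTER_CUBIC))
"
```

```text
t 16.4 tcp [0.5044 0.175  0.2705] yawx 15.53 tooly [-1.3e-03 -2.0e-04 -1.0e+00] F [ 0.31  0.83 -1.91] w 0.015247947764862357
delta cm [ 0.05  0.19 -0.05]
rotvec [-0.0001  0.0005 -0.0013]
```

View pics/z24.png

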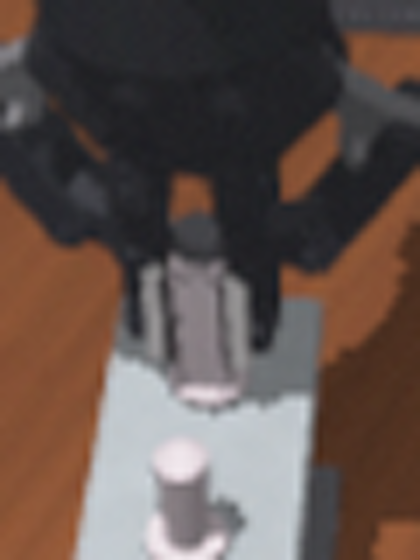

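Nearly down; ease the last 2 mm until the collar bears.

Emit:
drive_tool:
  deltas: "0 0.1 0 0 0 0 1; 0 0.2 0 0 0 0 1; 0 0.2 0 0 0 0 1"

```text
t: 16.75
tcp_pos: [0.5046, 0.1751, 0.2691]
tool_rot: [0.701, 0.095, -0.096, -0.701]
ft_force: [-0.4, 0.1, -2.8]
grip_width: 0.0153
```

Emit:
drive_tool:
  deltas: "0 0.1 0 0 0 0 1; 0 0.1 0 0 0 0 1; 0 0.1 0 0 0 0 1"

```text
t: 17.05
tcp_pos: [0.5048, 0.1751, 0.2686]
tool_rot: [0.701, 0.096, -0.095, -0.701]
ft_force: [-1.0, 0.2, 0.1]
grip_width: 0.0149
```

Emit:
drive_tool:
  deltas: "0 0.05 0 0 0 0 0.7; 0 0.05 0 0 0 0 0.4; 0 0.05 0 0 0 0 0; 0 0.05 0 0 0 0 -0.5; 0 0.05 0 0 0 0 -1"

```text
t: 17.55
tcp_pos: [0.5047, 0.1751, 0.2677]
tool_rot: [-0.701, -0.096, 0.096, 0.701]
ft_force: [-0.1, 0.3, -0.6]
grip_width: 0.068
```

Emit:
drive_tool:
  deltas: "0 0 0 0 0 0 -1; 0 0 0 0 0 0 -1; 0 0 0 0 0 0 -1"

```text
t: 17.85
tcp_pos: [0.5047, 0.1751, 0.2677]
tool_rot: [-0.701, -0.096, 0.095, 0.701]
ft_force: [0.4, -0.2, -0.1]
grip_width: 0.0856
```

Emit:
drive_tool:
  deltas: "0 -1 0 0 0 0 -1; 0 -4 0 0 0 0 -1; 0 -8 0 0 0 0 -1; 0 -12 0 0 0 0 -1; 0 -14 0 0 0 0 -1"

```text
t: 18.35
tcp_pos: [0.5051, 0.1752, 0.4134]
tool_rot: [-0.7, -0.098, 0.093, 0.701]
ft_force: [0.9, -0.9, 0.4]
grip_width: 0.0853
```

```bash
python3 -c "
from h import *
plan([.505,.1747,.2686],15.5)
im,w=snap('wrist','w15.png')
im,w=snap('side','s15.png')
cv2.imwrite('pics/z25.png',cv2.resize(im[195:345,255:345,::-1],None,fx=4,fy=4,interpolation=cv2.INTER_CUBIC))
im,w=snap('top','t15.png')
"
```

```text
t 18.35 tcp [0.5051 0.1752 0.4134] yawx 15.53 tooly [ 0.0071  0.0014 -1.    ] F [ 0.88 -0.88  0.37] w 0.0852764178179153
delta cm [-0.13 14.48 -0.04]
rotvec [0.0005 0.0005 0.0072]
```

View pics/w15.png

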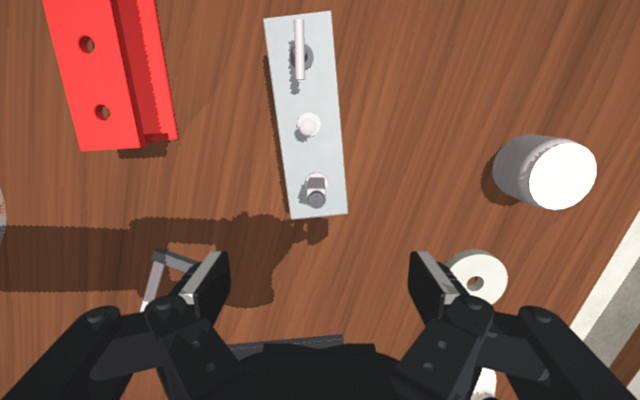

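View pics/z25.png

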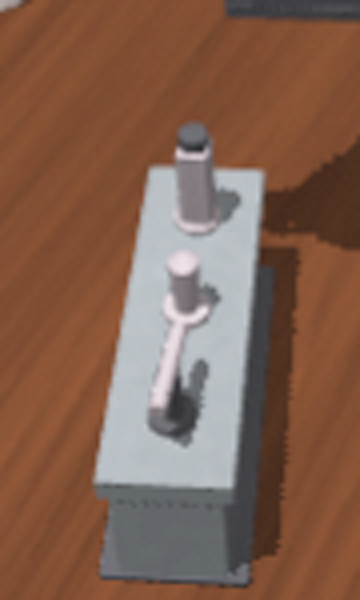

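Emit:
drive_tool:
  deltas: "0 0 0 0 0 0 -1; 0 0 0 0 0 0 -1; 0 0 0 0 0 0 -1"

```text
t: 18.8
tcp_pos: [0.5044, 0.175, 0.4059]
tool_rot: [0.701, 0.094, -0.097, -0.701]
ft_force: [-0.1, 0.0, 0.1]
grip_width: 0.0852
```

```bash
python3 -c "
from workcell import ctrl; print(ctrl.close_job())"
```

```text
the job is handed in; nothing more can be done
None
```

The punch was snapped once on the blank inside the guide bush and is back in its own hole in the stand, released. The job was handed in at about 18.8 s of the 72 s allowed; no verdict was reported.

- **Snap:** I found the blank by feel at about 39 mm above the bench. The net press force rose to about 9 N, then fell to 3–4 N, with about 8 mm of press in all. That matches the snap, and the readings stayed well below 20 N. The nose's own travel cannot be read directly, so the snap is inferred from force and tool height.
- **Return:** The last side and wrist pictures show the punch upright with its collar on the stand's top face. The drift and reamer are in place and the gripper is clear. The tool height at release, 268.6 mm, equals the height at which I first gripped the punch. I saved a final top picture but did not look at it.
- **Disagreements:** The cameras differed by 2–5 mm in absolute position, and the side view was too coarse to judge depth. I therefore lined up the nose with the bore and the hole within the wrist picture.
- **Arm wander:** The measured tool pose drifted by 1–4 mm while settling, so I made one extra sideways correction above the stand hole before lowering the punch.

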